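# Slide a wax-tablet mould shut, turn it up for pouring and lock it

### The job

Close the wax-tablet mould in the turning frame: take the longer of the two loose cover plates, enter it at the mould's open end and slide its flat face along the mould's face, under the keeper rails, until it is fully home against the end stop. Then turn the frame up by its bar handle to its stop, so that the pouring funnels point up, and lock it by turning the lock knob clockwise as far as it goes. Leave the short cover and everything else on the bench where they stand.

Things in the scene. Friction and masses are not known exactly. Their poses are not given: they have to be found in the camera images.
- stand_top (a point): Fixed stand of the turning frame: grey base plate 120 x 310 x 10 mm. Point on the plate's upper face (10 mm over the bench), straight below the middle of the closed mould. x across the frame (the handle is on the -x side), y along its long axis from the mould's open end to its closed end, z up. Pedestals, tops 120 mm over the bench, 46 mm wide in x, 26 mm in y, at y = -124 and +138 mm.
- axis_mid (a point): Point on the bed's turning axis, 105 mm over the bench and 95 mm above the base plate, straight below the middle of the closed mould. The axis runs along y; axes as the stand's.
- mould_face (a point): Middle of the mould's flat upper face (aluminium, three round cavities 40 mm wide along y), where the middle of the closed cover's underside must come. 36 mm above the turning axis, 141 mm over the bench when level. Axes turn with the bed: y towards the end stop, z out of the face. The face runs from y = -105 mm (open end) to the end stop at y = +75 mm (stop 16 mm high).
- open_end (a point): Middle of the face's edge at the open end, where the cover enters: y = -105 mm from the mould_face point; axes as there. Seen from here, y = 0 to 27 mm: low side guides (10 mm high), about 80 mm apart at the edge, narrowing to 68; from y = 27 mm to the closed end: side rails 68 mm apart inside, 88 outside; from y = 43 mm: keeper lips on them, 54 mm apart, undersides 10 mm and tops 16 mm above the face.
- bed (a joint): Angle of the bed about the frame's long axis: 0 level (as found, on its rest stop), 1.2 turned up to its upper stop (leaning back a little), handle bar on top and the mould's face looking to +x of the stand. A positive angle lifts the handle side. Stiff (friction about 0.4 N m): it stays level by itself when left and leans onto the upper stop when there.
- bar_mid (a point): Middle of the frame's handle: round steel bar 12 mm thick, 100 mm long along y, on two arms at its ends, fixed to the bed. Level: 95 mm from the turning axis on the stand's -x side, 9 mm above the axis, 114 mm over the bench; 45 mm of free space between bar and mould. Travels on an arc of 95 mm radius about the turning axis. Axes turn with the bed.
- lock (a joint): Lock knob's angle: grows clockwise seen from above; loose at the start (0 to 0.4), fully tight against its stop at 1.4. Turns with about 0.12 N m. It does not move up or down.
- lock_grip (a point): Centre of the lock knob's black wing (52 x 14 x 24 mm high), on the upright axis of the knob, over the pedestal at the mould's closed end (y = +138 mm in the stand), 154 mm over the bench. x: along the wing (pinch it across, along its y); axes turn with the knob. Below the wing a boss 20 mm across.
- cover_long_mid (a point): The longer aluminium cover plate, which fits the mould: 150 mm long (y), 58 mm high: flat flange 64 mm wide, 8 mm thick, on it a body 44 mm wide up to 24 mm, on that a black grip rib 14 mm wide (x), 84 mm long (y), from 24 to 58 mm up. Point at its centre, 29 mm above its flat underside. Same turned end for end. About 0.6 kg. Lies flat on the bench, rib up.
- cover_long: The same cover plate, at the centre of its flat underside.
- cover_short_mid (a point): Cover plate of another mould, alike but 105 mm long with a 64 mm rib; not to be touched. Point at its centre, 29 mm up.
- pot_a_mid (a point): Bystander: round blue candle pot, 92 mm across, 73 mm high (wick to 88 mm); its centre.
- pot_b_mid (a point): Bystander: a second such pot; its centre.
- tin_a_mid (a point): Bystander: round aluminium candle tin with a lid, 63 mm across, 55 mm high; its centre.
- tin_b_mid (a point): Bystander: a second such tin; its centre.
- bottle_mid (a point): Bystander: amber bottle, 56 mm across, 140 mm high; its centre.
- jug_mid (a point): Bystander: clear pouring jug, 100 mm across, 130 mm high, handle to its +y; its centre.
- wickbox_mid (a point): Bystander: card box of wooden wicks 80 x 130 x about 42 mm high; its centre.
- scraper_mid (a point): Bystander: wax scraper lying flat, 165 x 60 x 16 mm, long along its x; near its middle.

How it is judged:
By the outcome, as a careful person would: the job done as asked, in the order asked, and still so for the second after the job is handed in, with the robot touching nothing.
It also fails if it takes over 64 s, if anything falls off the work surface, if the arm or the gripper's body presses on something with over 40 N, if the wrist force passes 120 N, or if a joint passes its speed limit or range.

### The arm

A 7-joint arm with a two-finger parallel gripper is mounted at the origin on the work surface. World frame = base frame: x ahead of the robot, y to its left, z up, the work surface at z = 0. Lengths are in mm, angles in rad, forces in N, time in s.
With the tool pointing down it reaches from about 400 to 925 mm from the base axis. Payload 4.1 kg.
Tool frame: the origin (TCP) lies on the centre line of the jaws, within the pads' length; the fingertips stand 19 mm ahead of it and the grasp point (between the pads) is the TCP; z points along the fingers, y is the line along which they close (so a half turn about z gives the same grasp; the last joint's range is limited). The gripper opens to 85 mm and grips with 20 to 120 N. Pads are 22 mm wide; open, the fingers measure 114 mm over their backs; the gripper's body (76 mm by 85 mm) begins 54 mm behind the grasp point. The pads swing forward as they close: fully open they stand 13 mm farther back than shut.
Start: joints at [1.139, 0.398, 0.045, 1.537, -0.019, 1.207, -0.051], TCP at [212.386, -614.356, 250.347] pointing down, gripper open.
Joint ranges: [-2.82, 2.82], [-0.49, 2.23], [-1.37, 1.46], [0, 2.46], [-1.36, 4.5], [0.23, 2], [-2.94, 2.94]. Speed limits (rad/s): [2.57, 2.57, 3.14, 3.14, 3.14, 3.14, 3.14].

### API

Orientations are given as a unit quaternion [w, x, y, z].
In Python, from station import * gives the robot as it stands.
- The arm moves only by the tool apply_moves, never from a script. Its argument "deltas" is a list that holds one entry, the list of rows, each a list of 6 numbers: the shift along the tool's x, y, z normalised to -1 to 1, where 1 is 0.2 m, then the turn, a rotation vector about the tool's x, y, z normalised to -1 to 1, where 1 is 6 degrees. A call has 1 to 12 rows; each row shifts and turns the commanded pose from where the row before left it, along the tool's axes as they then stand; what a row does not reach is not made up. A row lasts 1/12 s, in which the tool goes at most 41.7 mm and 7.16 degrees, less where a joint would pass 70% of its speed; a pose out of reach is approached as far as the arm can. A call with a number of a shift or a turn outside -1 to 1 is refused whole. A call with a gripper value outside its range is refused whole. "grip" is the opening, from 0 (shut) to 1 (fully open), set as the call begins (left out, the last holds). The fingers move at their own pace and stop on an object; the grip force is fixed at half the most. Time passes only in rows, so rows that do not move let the fingers close. It gives the time, the measured TCP pose, the force, the opening and the grip force at its end, in the units of the state.
- get_obs(): the state, without advancing time (a new reading comes with each control period).
- capture(name): name is "scene" or "side" or "wrist"; returns the picture (384x512x3 uint8, red, green, blue); there is no depth.
- camera_info(name): a dict with "intrinsics" (3x3 intrinsics, pixels), "rvec" (rotation vector, rad) and "tvec" (3), from world to camera coordinates, as OpenCV has them; the wrist camera has in their place "tool_from_camera" (4x4, takes a point from camera to tool coordinates, whose origin is the TCP and whose axes are the flange's). Camera axes: x right, y down, z forward; pixel columns grow to the right and rows downward; lengths in mm; the calibration is good to about 2 mm. A picture is of the moment at which its call begins: read the wrist's pose just before it. camera_info takes no time and is no camera call.
- hand_in(): hands the job in; it is judged then, once.
The state is a dict: "time": time; "joint_positions": joint angles; "dq": joint speeds; "joint_torque": joint torques, N m; "tcp_pos": TCP position; "eef_rot": TCP orientation; "force": force on the tool from outside, world axes, zero at the start; "moment": the same for the moment, N m; "gripper_width": opening from 0.0 (shut) to 1.0 (fully open); "finger_force": force on a finger pad.
Only numpy, scipy, OpenCV 4.12 (cv2) and the standard library are available. Lean on these libraries where they do the work, as an engineer would, in place of code of your own. Each camera call takes 0.05 s, during which the arm holds its last target. There are 200 camera calls.

## Working session

There is one attempt and no reset: what is moved stays moved. The work goes in short steps, Python scripts to look and compute and a tool call to move; the robot and the scene stay as the last step left them, time stands still between calls to the robot, and variables do not carry over. Pictures are saved under pics/ and viewed, at most 10 in all, crops included, and the job is handed in when it is done.

Besides the shell and the picture viewer there is one more tool, called after "Emit:" as a command line: name --argument value ..., lists and objects as JSON in quotes. apply_moves: Moves the arm, as the interface text tells. Its arguments: {"type":"object","properties":{"deltas":{"type":"array","items":{"type":"array","items":{"type":"array","items":{"type":"number","minimum":-1,"maximum":1}}}},"grip":{"type":"number"}},"required":["deltas"]}

```bash
mkdir -p pics; ls; python3 - <<'E'
from station import *
import cv2,numpy as np
for n in ["scene","side","wrist"]:
    im=capture(n); cv2.imwrite(f"pics/{n}0.png",im[:,:,::-1]); i=camera_info(n); print(n,{k:np.round(v,3).tolist() for k,v in i.items()})
o=get_obs(); print(o)
a=cv2.imread("pics/scene0.png");b=cv2.imread("pics/side0.png")
E
```

```text
pics
scene {'intrinsics': [[395.006, 0.0, 255.916], [0.0, 395.006, 193.085], [0.0, 0.0, 1.0]], 'rvec': [1.892, 1.743, -0.593], 'tvec': [-66.039, -376.508, 1929.472]}
side {'intrinsics': [[479.457, 0.0, 257.631], [0.0, 479.457, 199.154], [0.0, 0.0, 1.0]], 'rvec': [0.725, -2.524, 1.261], 'tvec': [491.032, 264.616, 1531.592]}
wrist {'intrinsics': [[273.072, 0.0, 258.011], [0.0, 273.072, 194.114], [0.0, 0.0, 1.0]], 'tool_from_camera': [[-0.0, -0.953, -0.302, 76.591], [1.0, -0.0, -0.0, 0.265], [0.0, -0.302, 0.953, -123.875], [0.0, 0.0, 0.0, 1.0]]}
{'time': 0.15, 'joint_positions': array([ 1.13902885,  0.39900506,  0.04506682,  1.53756742, -0.0187173 ,
        1.20690504, -0.05068262]), 'dq': array([-3.98630340e-04, -4.01875324e-04, -1.94428165e-04, -2.68136901e-03,
        2.68478638e-05, -5.41974212e-04,  3.43659820e-04]), 'joint_torque': array([ 2.38332344e-03, -4.75557518e+01,  1.36688858e+00, -2.54512882e+01,
        1.17260031e-02,  6.44706917e-03,  4.88221730e-06]), 'tcp_pos': array([ 212.20285188, -613.91409756,  249.52395779]), 'eef_rot': array([-7.11857962e-04,  9.86181716e-01,  1.65665593e-01, -1.68156256e-04]), 'force': array([-0.8566886 , -0.13482173, -0.33240562]), 'moment': array([-0.01233171,  0.02531506, -0.00335778]), 'finger_force': 0.0, 'gripper_width': 1.0013893341678315}
```

```bash
python3 - <<'E'
import cv2
for n in ["scene","side"]:
    a=cv2.imread(f"pics/{n}0.png"); cv2.imwrite(f"pics/{n}0b.png",cv2.resize(a,(800,600),interpolation=cv2.INTER_CUBIC))
E
```

```text
(no output)
```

View pics/scene0b.png

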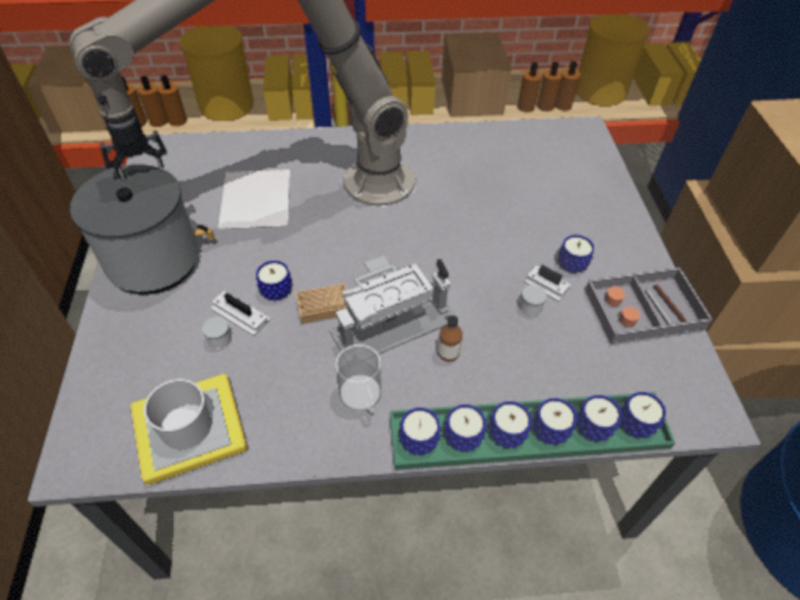

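View pics/side0b.png

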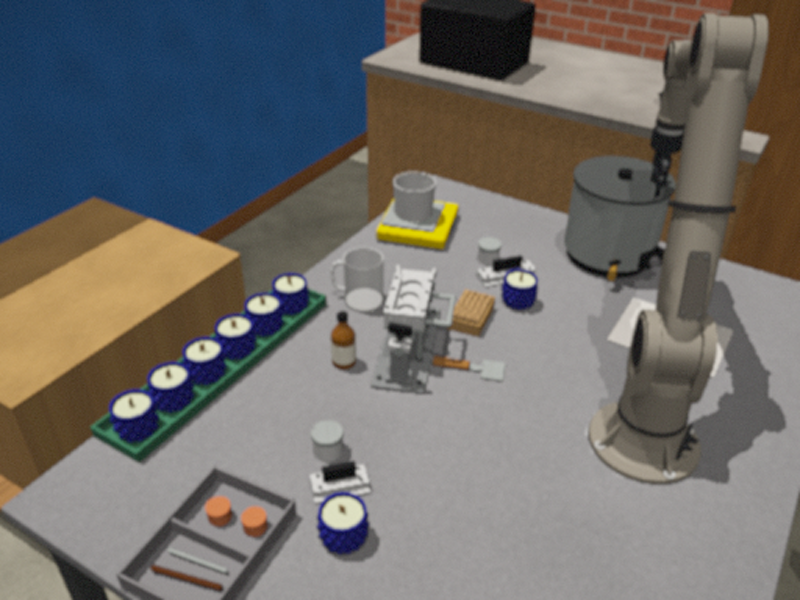

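The scene view shows the long cover at about (150,197) native, left of the pots. The mould is in the middle with its open end left at about (222,210), and the lock knob is at about (283,172). In the side view the long cover's rib is at about (325,168) and the knob at about (256,212).

```bash
cat > h.py <<'E'
import cv2,numpy as np
from station import *
from scipy.spatial.transform import Rotation as R
def tool_pose():
    o=get_obs(); q=o["eef_rot"]; T=np.eye(4); T[:3,:3]=R.from_quat([q[1],q[2],q[3],q[0]]).as_matrix(); T[:3,3]=o["tcp_pos"]; return T
def cam(n,T=None):
    i=camera_info(n); K=np.array(i["intrinsics"])
    if n=="wrist": M=T@np.array(i["tool_from_camera"])
    else:
        M=np.eye(4); r=cv2.Rodrigues(np.array(i["rvec"],float))[0]; M[:3,:3]=r.T; M[:3,3]=-r.T@np.array(i["tvec"]).ravel()
    return K,M
def rays(C,uv):
    K,M=C; uv=np.atleast_2d(uv).astype(float); d=np.c_[uv,np.ones(len(uv))]@np.linalg.inv(K).T@M[:3,:3].T
    return M[:3,3],d/np.linalg.norm(d,axis=1)[:,None]
def onz(C,uv,z):
    o,d=rays(C,uv); return o+d*((z-o[2])/d[:,2])[:,None]
def tri(obs):  # [(C,uv)]
    A=0;b=0
    for C,uv in obs:
        o,d=rays(C,uv); P=np.eye(3)-np.outer(d[0],d[0]); A=A+P; b=b+P@o
    x=np.linalg.solve(A,b); return x
def proj(C,p):
    K,M=C; c=(np.atleast_2d(p)-M[:3,3])@M[:3,:3]@K.T; return c[:,:2]/c[:,2:]
def blobs(im,mask,minA=10):
    n,l,s,c=cv2.connectedComponentsWithStats(mask.astype(np.uint8)); return [(s[k],c[k],l==k) for k in range(1,n) if s[k][4]>=minA]
def black(im,t=45): return im.max(axis=2)<t
E
python3 - <<'E'
from h import *
P={}
for n,boxes in dict(scene=dict(L=(135,180,172,212),S=(335,160,370,190),K=(275,160,292,185)),side=dict(L=(305,155,345,180),S=(200,285,235,315),K=(245,200,268,220))).items():
    im=cv2.imread(f"pics/{n}0.png")[:,:,::-1]; C=cam(n)
    for k,(a,b,c,d) in boxes.items():
        m=np.zeros(im.shape[:2],bool); m[b:d,a:c]=black(im,60)[b:d,a:c]
        bl=max(blobs(im,m,5),key=lambda t:t[0][4]); P[n,k]=bl[1]
        pts=np.argwhere(bl[2])[:,::-1]; w=onz(C,pts,45); e,v=np.linalg.eigh(np.cov(w[:,:2].T))
        print(n,k,bl[0],bl[1],w.mean(0).round(),np.sqrt(12*e).round(),v[:,1].round(2))
C1,C2=cam("scene"),cam("side")
for k in "LSK": print(k,tri([(C1,P["scene",k]),(C2,P["side",k])]))
E
```

```text
scene L [144 188  16  14  78] [151.87179487 194.44871795] [ 496. -391.   45.] [18. 85.] [0.68 0.73]
scene S [346 171  12  10  60] [351.51666667 175.76666667] [458. 424.  45.] [25. 55.] [-0.73 -0.68]
scene K [280 167   6  11  33] [282.36363636 172.63636364] [420. 139.  45.] [15. 56.] [-0.99 -0.11]
side L [316 165  18   8 102] [323.99019608 168.39215686] [ 492. -381.   45.] [40. 80.] [0.53 0.85]
side S [207 296  20  12 177] [216.75141243 301.34463277] [454. 428.  45.] [34. 57.] [0.64 0.77]
side K [249 207  15  11 100] [255.77 211.36] [579.  10.  45.] [40. 54.] [-0.98  0.22]
L [ 494.52879908 -390.24509532   40.56403958]
S [455.51484134 425.48055739  41.13474916]
K [511.61224556 120.82522753 149.0162703 ]
```

```bash
cat >> h.py <<'E'
def down(h):  # tool pointing down, tool x at world heading h deg
    c,s=np.cos(np.radians(h)),np.sin(np.radians(h)); return np.array([[c,s,0],[s,-c,0],[0,0,-1.]])
def plan(p,Rt=None,T=None):
    """turn first then shift (in turned axes), units of the moves"""
    T=tool_pose() if T is None else T; Rt=T[:3,:3] if Rt is None else Rt
    rv=R.from_matrix(T[:3,:3].T@Rt).as_rotvec(degrees=True)/6
    sh=Rt.T@(np.array(p)-T[:3,3])/200
    print("turn",rv.round(3),"shift",sh.round(4),"rows>=",np.abs(rv).max().round(1),(np.linalg.norm(sh)/.2).round(1))
E
python3 - <<'E'
from h import *
plan([494,-390,250],down(47)); C=cam("scene")
print(onz(C,[[92,185]],0), tool_pose().round(3))
E
```

```text
turn [-1.400e-02 -3.000e-03 -4.655e+00] shift [ 1.7797  0.2669 -0.0024] rows>= 4.7 9.0
[[ 390.65295821 -652.76427382    0.        ]] [[ 9.45000e-01  3.27000e-01 -1.00000e-03  2.12203e+02]
 [ 3.27000e-01 -9.45000e-01  1.00000e-03 -6.13914e+02]
 [-0.00000e+00 -1.00000e-03 -1.00000e+00  2.49524e+02]
 [ 0.00000e+00  0.00000e+00  0.00000e+00  1.00000e+00]]
```

Emit:
apply_moves --deltas '[[[0, 0, -0.15, 0, 0, -0.931], [0, 0, -0.15, 0, 0, -0.931], [0, 0, -0.15, 0, 0, -0.931], [0, 0, -0.15, 0, 0, -0.931], [0, 0, 0, 0, 0, -0.931], [0.178, 0.0267, 0, 0, 0, 0], [0.178, 0.0267, 0, 0, 0, 0], [0.178, 0.0267, 0, 0, 0, 0], [0.178, 0.0267, 0, 0, 0, 0], [0.178, 0.0267, 0, 0, 0, 0], [0.178, 0.0267, 0, 0, 0, 0], [0.178, 0.0267, 0, 0, 0, 0]]]' --grip 0.6

```text
time: 1.15
tcp_pos: [410.7, -456.2, 370.1]
eef_rot: [-0.0, 0.917, 0.399, -0.0]
force: [0.3, -0.8, -0.3]
gripper_width: 0.604
finger_force: 0.0
```

Emit:
apply_moves --deltas '[[[0.178, 0.0267, 0, 0, 0, 0], [0.178, 0.0267, 0, 0, 0, 0], [0.178, 0.0267, 0, 0, 0, 0], [0, 0, 0.15, 0, 0, 0], [0, 0, 0.15, 0, 0, 0], [0, 0, 0.15, 0, 0, 0], [0, 0, 0.15, 0, 0, 0], [0, 0, 0, 0, 0, 0]]]'

```text
time: 1.82
tcp_pos: [490.6, -388.0, 243.1]
eef_rot: [-0.006, 0.917, 0.399, -0.003]
force: [-1.0, 0.8, -1.0]
gripper_width: 0.599
finger_force: 0.0
```

```bash
python3 - <<'E'
from h import *
T=tool_pose(); im=capture("wrist"); np.save("T1.npy",T); cv2.imwrite("pics/w1.png",im[:,:,::-1]); print(T.round(3),get_obs()["time"])
C=cam("wrist",T); print(proj(C,[494,-390,58]))
E
```

```text
[[ 6.82000e-01  7.32000e-01 -1.10000e-02  4.90606e+02]
 [ 7.32000e-01 -6.82000e-01  8.00000e-03 -3.87968e+02]
 [-2.00000e-03 -1.30000e-02 -1.00000e+00  2.43147e+02]
 [ 0.00000e+00  0.00000e+00  0.00000e+00  1.00000e+00]] 1.8667
[[263.58404496 175.76533742]]
```

View pics/w1.png

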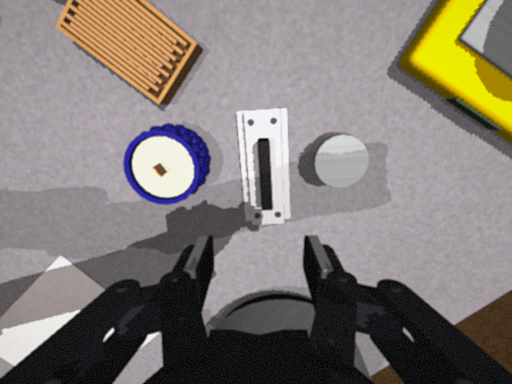

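The wrist view shows the long cover at (265,165), with its black rib from (264,139) to (266,209). The pot is to its left with its edge at 210, and the tin is to its right with its edge at about 303.

```bash
python3 - <<'E'
from h import *
T=np.load("T1.npy"); im=cv2.imread("pics/w1.png")[:,:,::-1]; C=cam("wrist",T)
m=np.zeros(im.shape[:2],bool); m[130:216,250:282]=black(im,45)[130:216,250:282]
b=max(blobs(im,m),key=lambda t:t[0][4]); pts=np.argwhere(b[2])[:,::-1]; print(b[0])
w=onz(C,pts,58)
r=cv2.minAreaRect(w[:,:2].astype(np.float32)); print("rib",r)
# flange: bright pixels
mm=np.zeros_like(m); mm[90:235,228:298]=(im.min(axis=2)>165)[90:235,228:298]; mm|=m
b=max(blobs(im,mm),key=lambda t:t[0][4]); h=np.argwhere(b[2])[:,::-1]
w=onz(C,h,8); print("flange",cv2.minAreaRect(w[:,:2].astype(np.float32)))
E
```

```text
[260 160  11  49 359]
rib ((488.0035095214844, -399.0725402832031), (59.19415283203125, 11.330090522766113), 51.69994354248047)
flange ((497.6181640625, -383.5634460449219), (180.45620727539062, 90.62995147705078), 45.099117279052734)
```

```bash
python3 - <<'E'
from h import *
T=np.load("T1.npy"); im=cv2.imread("pics/w1.png")[:,:,::-1]; C=cam("wrist",T)
for t in (60,75,90):
    m=np.zeros(im.shape[:2],bool); m[130:216,250:282]=black(im,t)[130:216,250:282]
    b=max(blobs(im,m),key=lambda t:t[0][4]); pts=np.argwhere(b[2])[:,::-1]
    w=onz(C,pts,58); print(t,b[0],"rib",cv2.minAreaRect(w[:,:2].astype(np.float32)))
for r in (115,125,135,180,200,215): print(r,im[r,230:300:2].mean(axis=1).round().astype(int).tolist())
print(im[130:220:3,265].mean(axis=1).round().tolist())
E
```

```text
60 [258 139  14  70 698] rib ((495.4261474609375, -389.8978576660156), (82.76538848876953, 11.850730895996094), 50.531307220458984)
75 [258 139  14  71 731] rib ((495.12255859375, -390.1722106933594), (83.57613372802734, 12.318060874938965), 50.540771484375)
90 [258 139  14  71 774] rib ((495.1190185546875, -390.3150634765625), (83.74816131591797, 13.17839241027832), 50.158695220947266)
115 [174, 171, 163, 166, 245, 246, 193, 228, 246, 244, 245, 242, 245, 243, 243, 244, 244, 243, 244, 244, 244, 244, 245, 245, 243, 228, 241, 245, 239, 181, 177, 171, 169, 164, 167]
125 [170, 174, 178, 155, 240, 245, 223, 209, 247, 234, 138, 211, 244, 243, 243, 243, 244, 244, 243, 243, 245, 243, 245, 245, 245, 237, 239, 245, 243, 164, 173, 172, 170, 173, 173]
135 [179, 179, 178, 156, 202, 244, 234, 157, 243, 244, 244, 242, 242, 244, 244, 246, 246, 246, 246, 245, 244, 244, 244, 244, 244, 228, 237, 245, 245, 166, 168, 164, 164, 172, 174]
180 [166, 151, 149, 150, 151, 135, 171, 226, 186, 138, 225, 224, 208, 118, 107, 50, 29, 32, 36, 31, 74, 220, 228, 224, 227, 227, 209, 225, 229, 219, 148, 147, 156, 149, 146]
200 [140, 144, 145, 148, 147, 142, 124, 183, 225, 151, 173, 222, 224, 129, 117, 94, 27, 29, 39, 35, 24, 156, 225, 223, 223, 224, 224, 221, 223, 226, 154, 145, 146, 149, 150]
215 [74, 72, 69, 72, 72, 72, 75, 76, 111, 112, 111, 114, 87, 32, 37, 84, 152, 221, 216, 221, 220, 225, 189, 83, 70, 132, 223, 210, 218, 221, 200, 148, 153, 150, 143]
[244.0, 244.0, 246.0, 9.0, 47.0, 53.0, 54.0, 41.0, 48.0, 41.0, 43.0, 48.0, 47.0, 49.0, 49.0, 39.0, 34.0, 34.0, 37.0, 35.0, 41.0, 31.0, 34.0, 35.0, 34.0, 35.0, 30.0, 220.0, 222.0, 220.0]
```

Emit:
apply_moves --deltas '[[[0, 0, 0, 0, 0, 0], [0, 0, 0, 0, 0, 0]]]' --grip 0.4

```text
time: 2.03
tcp_pos: [495.4, -391.2, 252.9]
eef_rot: [0.002, 0.917, 0.399, 0.001]
force: [0.1, 0.5, 0.6]
gripper_width: 0.4
finger_force: 0.0
```

```bash
python3 - <<'E'
from h import *
plan([495.2,-390.2,120],down(50.3)); print(tool_pose().round(4)); print(get_obs()["joint_positions"].round(3))
E
```

```text
turn [ 0.04  -0.004 -0.552] shift [ 0.0034 -0.0041  0.6643] rows>= 0.6 3.3
[[ 6.821000e-01  7.312000e-01  3.400000e-03  4.953971e+02]
 [ 7.312000e-01 -6.821000e-01 -2.500000e-03 -3.912434e+02]
 [ 5.000000e-04  4.200000e-03 -1.000000e+00  2.528511e+02]
 [ 0.000000e+00  0.000000e+00  0.000000e+00  1.000000e+00]]
[ 0.755  0.366 -0.203  1.579  0.078  1.2   -0.214]
```

Emit:
apply_moves --deltas '[[[0.0015, -0.0015, 0.13, 0, 0, -0.55], [0, 0, 0.13, 0, 0, 0], [0, 0, 0.13, 0, 0, 0], [0, 0, 0.13, 0, 0, 0], [0, 0, 0.08, 0, 0, 0], [0, 0, 0.04, 0, 0, 0], [0, 0, 0, 0, 0, 0], [0, 0, 0, 0, 0, 0], [0, 0, 0, 0, 0, 0], [0, 0, 0, 0, 0, 0]]]'

```text
time: 2.87
tcp_pos: [495.4, -390.8, 124.4]
eef_rot: [0.002, 0.905, 0.425, 0.001]
force: [0.1, 1.4, 0.8]
gripper_width: 0.398
finger_force: 0.0
```

```bash
python3 - <<'E'
from h import *
T=tool_pose(); im=capture("wrist"); np.save("T2.npy",T); cv2.imwrite("pics/w2.png",im[:,:,::-1]); C=cam("wrist",T)
print(np.abs(get_obs()["dq"]).max())
u=proj(C,[495.2,-390.2,58])[0].astype(int); print(u); x0,y0=max(u[0]-40,0),max(u[1]-100,0)
m=np.zeros(im.shape[:2],bool); m[y0:u[1]+90,x0:u[0]+40]=black(im,75)[y0:u[1]+90,x0:u[0]+40]
for b in blobs(im,m,150):
    w=onz(C,np.argwhere(b[2])[:,::-1],58); print(b[0],"rib",cv2.minAreaRect(w[:,:2].astype(np.float32)))
plan([495.2,-390.2,47],down(50.3))
E
```

```text
0.00968031468846233
[257 214]
[ 249  156   19  109 1885] rib ((496.3031311035156, -389.9686584472656), (86.3133316040039, 13.627655029296875), 49.71261215209961)
[217 218  13  86 666] rib ((447.9444885253906, -404.60369873046875), (76.73579406738281, 9.560419082641602), 47.691429138183594)
[288 234   9  70 417] rib ((486.0848388671875, -444.8586120605469), (63.75552749633789, 6.330663204193115), 52.68527603149414)
turn [ 0.03  -0.001 -0.   ] shift [ 0.0018 -0.0012  0.3855] rows>= 0.0 1.9
```

Emit:
apply_moves --deltas '[[[0.001, -0.001, 0.15, 0, 0, 0], [0, 0, 0.14, 0, 0, 0], [0, 0, 0.07, 0, 0, 0], [0, 0, 0.025, 0, 0, 0], [0, 0, 0, 0, 0, 0], [0, 0, 0, 0, 0, 0], [0, 0, 0, 0, 0, 0]]]'

```text
time: 3.5
tcp_pos: [495.4, -390.5, 47.1]
eef_rot: [0.001, 0.905, 0.425, 0.001]
force: [-0.3, -0.4, 0.2]
gripper_width: 0.403
finger_force: 0.0
```

Emit:
apply_moves --deltas '[[[0, 0, 0, 0, 0, 0], [0, 0, 0, 0, 0, 0], [0, 0, 0, 0, 0, 0], [0, 0, 0, 0, 0, 0], [0, 0, 0, 0, 0, 0], [0, 0, 0, 0, 0, 0], [0, 0, 0, 0, 0, 0]]]' --grip 0

```text
time: 4.08
tcp_pos: [495.5, -390.7, 46.8]
eef_rot: [0.002, 0.905, 0.425, 0.001]
force: [1.3, -0.7, 5.8]
gripper_width: 0.153
finger_force: 62.9
```

```bash
python3 - <<'E'
from h import *
np.save("Tg.npy",tool_pose()); print(tool_pose().round(4)); o=get_obs(); print(o["force"],o["moment"],o["joint_positions"].round(2))
# plan to viewing pose of the mould: 
plan([505,-160,330],down(90))
E
```

```text
[[ 6.390000e-01  7.692000e-01  2.800000e-03  4.954604e+02]
 [ 7.692000e-01 -6.390000e-01 -2.100000e-03 -3.906558e+02]
 [ 2.000000e-04  3.500000e-03 -1.000000e+00  4.683330e+01]
 [ 0.000000e+00  0.000000e+00  0.000000e+00  1.000000e+00]]
[ 1.33150044 -0.69326278  5.8345533 ] [-0.0218252  -0.04704963 -0.06842121] [ 0.74  0.58 -0.19  1.76  0.14  0.82 -0.21]
turn [ 0.032  0.01  -6.62 ] shift [ 1.1533  0.0477 -1.4158] rows>= 6.6 9.1
```

Emit:
apply_moves --deltas '[[[0, 0, -0.05, 0, 0, 0], [0, 0, -0.1, 0, 0, -0.4], [0, 0, -0.16, 0, 0, -0.7], [0, 0, -0.17, 0, 0, -0.8], [0, 0, -0.17, 0, 0, -0.8], [0, 0, -0.17, 0, 0, -0.8], [0, 0, -0.17, 0, 0, -0.8], [0, 0, -0.17, 0, 0, -0.8], [0, 0, -0.16, 0, 0, -0.8], [0, 0, -0.12, 0, 0, -0.5], [0, 0, -0.07, 0, 0, -0.22], [0, 0, 0, 0, 0, 0]]]'

```text
time: 5.08
tcp_pos: [494.5, -389.7, 350.0]
eef_rot: [0.002, 0.707, 0.707, 0.0]
force: [0.1, -0.1, -4.1]
gripper_width: 0.158
finger_force: 61.4
```

Emit:
apply_moves --deltas '[[[0.07, 0.03, 0, 0, 0, 0], [0.14, 0.06, 0, 0, 0, 0], [0.18, 0.08, 0, 0, 0, 0], [0.18, 0.08, 0, 0, 0, 0], [0.18, 0.08, 0, 0, 0, 0], [0.18, 0.08, 0, 0, 0, 0], [0.18, 0.08, 0, 0, 0, 0], [0.18, 0.08, 0, 0, 0, 0], [0.18, 0.08, 0, 0, 0, 0], [0.18, 0.08, 0, 0, 0, 0], [0.13, 0.06, 0, 0, 0, 0], [0.07, 0.03, 0, 0, 0, 0]]]'

```text
time: 6.08
tcp_pos: [657.1, -12.3, 343.8]
eef_rot: [-0.004, 0.704, 0.71, -0.0]
force: [0.1, 0.7, -5.0]
gripper_width: 0.15
finger_force: 61.2
```

Emit:
apply_moves --deltas '[[[0, 0, 0, 0, 0, 0], [0, 0, 0, 0, 0, 0], [0, 0, 0, 0, 0, 0], [0, 0, 0, 0, 0, 0], [0, 0, 0, 0, 0, 0], [0, 0, 0, 0, 0, 0]]]'

```text
time: 6.58
tcp_pos: [657.7, -21.1, 347.2]
eef_rot: [0.0, 0.708, 0.706, -0.0]
force: [-0.3, 0.4, -6.1]
gripper_width: 0.157
finger_force: 61.1
```

```bash
python3 - <<'E'
from h import *
T=tool_pose(); im=capture("wrist"); np.save("T3.npy",T); cv2.imwrite("pics/w3.png",im[:,:,::-1]); print(T.round(3),np.abs(get_obs()["dq"]).max(),get_obs()["force"])
cv2.imwrite("pics/w3b.png",cv2.resize(im[:,:,::-1],(800,600),interpolation=cv2.INTER_CUBIC))
E
```

```text
[[ 2.00000e-03  1.00000e+00 -0.00000e+00  6.57740e+02]
 [ 1.00000e+00 -2.00000e-03 -1.00000e-03 -2.11010e+01]
 [-1.00000e-03 -0.00000e+00 -1.00000e+00  3.47186e+02]
 [ 0.00000e+00  0.00000e+00  0.00000e+00  1.00000e+00]] 0.005977939225320384 [ 0.22159929 -0.04150808 -5.35241531]
```

View pics/w3b.png

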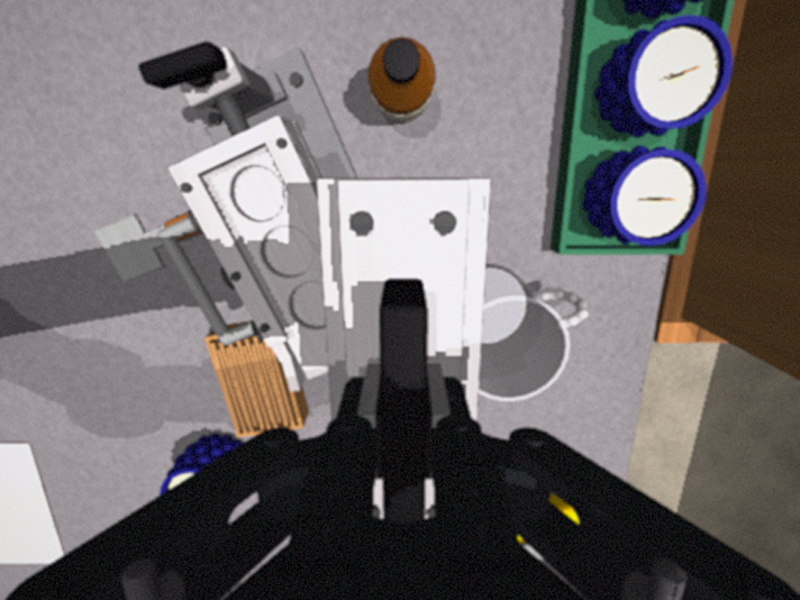

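The view shows the mould with cavities at native (165,123), (184,160) and (198,194), the handle bar from (112,150) to (148,214), and the knob wing at (117,42). The frame's long axis has a heading of about 118°. The cover is held straight. I'll turn to that heading and look again with the mould clear of the cover.

Emit:
apply_moves --deltas '[[[0.03, 0.035, 0, 0, 0, -0.5], [0.06, 0.07, 0, 0, 0, -0.95], [0.06, 0.075, 0, 0, 0, -1], [0.06, 0.075, 0, 0, 0, -1], [0.05, 0.055, 0, 0, 0, -0.8], [0.025, 0.03, 0, 0, 0, -0.42], [0, 0, 0, 0, 0, 0], [0, 0, 0, 0, 0, 0], [0, 0, 0, 0, 0, 0], [0, 0, 0, 0, 0, 0], [0, 0, 0, 0, 0, 0], [0, 0, 0, 0, 0, 0]]]'

```text
time: 7.63
tcp_pos: [712.7, 48.1, 347.5]
eef_rot: [0.0, 0.515, 0.857, -0.0]
force: [-0.5, -0.2, -5.3]
gripper_width: 0.15
finger_force: 61.2
```

```bash
python3 - <<'E'
from h import *
T=tool_pose(); im=capture("wrist"); np.save("T4.npy",T); cv2.imwrite("pics/w4.png",im[:,:,::-1]); print(T.round(3),np.abs(get_obs()["dq"]).max(),get_obs()["force"])
cv2.imwrite("pics/w4b.png",cv2.resize(im[:330,20:240,::-1],(400,600),interpolation=cv2.INTER_CUBIC))
E
```

```text
[[-4.69000e-01  8.83000e-01  0.00000e+00  7.12746e+02]
 [ 8.83000e-01  4.69000e-01 -1.00000e-03  4.80950e+01]
 [-1.00000e-03 -0.00000e+00 -1.00000e+00  3.47533e+02]
 [ 0.00000e+00  0.00000e+00  0.00000e+00  1.00000e+00]] 0.006452013211604397 [ 0.69253622  0.4927652  -5.68169393]
```

View pics/w4b.png

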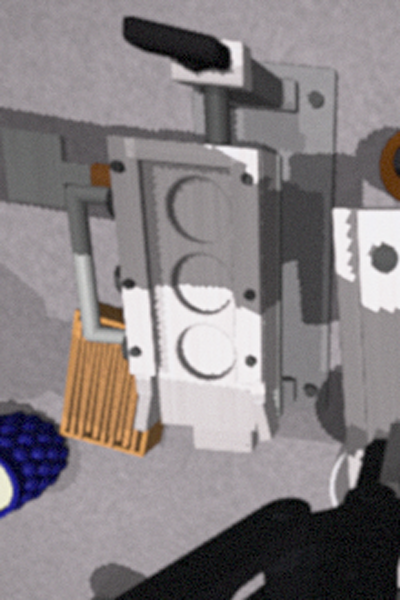

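The crop (native = crop·0.55, plus 20 in x) shows the lip screws at left (118,167), (128,283), (135,350) and right (248,180), (250,293), (252,360). The open end is at about y=430, the bar runs from (75,190) to (95,330), and the knob wing is at (178,42).

```bash
cat > m.py <<'E'
from h import *
T=np.load("T4.npy"); im=cv2.imread("pics/w4.png")[:,:,::-1]; C=cam("wrist",T); g=im.mean(axis=2)
def dark(p,r=5):
    x,y=int(p[0]*.55+20),int(p[1]*.55); w=g[y-r:y+r+1,x-r:x+r+1]; k=np.clip(np.median(w)-25-w,0,None); yy,xx=np.mgrid[y-r:y+r+1,x-r:x+r+1]
    return [(k*xx).sum()/k.sum(),(k*yy).sum()/k.sum()]
L=onz(C,[dark(p) for p in [(118,167),(128,283),(135,350)]],157)
Rr=onz(C,[dark(p) for p in [(248,180),(250,293),(252,360)]],157)
if __name__=="__main__":
    print(L.round(1),Rr.round(1)); print(np.linalg.norm(L-Rr,axis=1))
    for a in (L,Rr):
        d=a[0]-a[2]; print("head",np.degrees(np.arctan2(d[1],d[0])),"sp",np.linalg.norm(np.diff(a,axis=0),axis=1))
    print("mid",((L+Rr)/2).round(1))
    m=np.zeros(g.shape,bool); m[5:42,80:155]=black(im,60)[5:42,80:155]
    b=max(blobs(im,m),key=lambda t:t[0][4]); w=onz(C,np.argwhere(b[2])[:,::-1],166); print("wing",cv2.minAreaRect(w[:,:2].astype(np.float32)))
E
python3 m.py; python3 - <<'E'
from h import *
im=cv2.imread("pics/w4.png"); g=im.mean(axis=2)
C=cam("wrist",np.load("T4.npy"))
for r in (175,190,205): print(r,g[r,80:180].round().astype(int).tolist())
for c in (112,118,124): print(c,g[205:255,c].round().astype(int).tolist())
E
```

```text
[[502.5  42.8 157. ]
 [528.6 -21.7 157. ]
 [545.7 -64.4 157. ]] [[572.4  72.2 157. ]
 [600.3   7.7 157. ]
 [617.5 -33.6 157. ]]
[75.88160385 77.4566843  78.16264417]
head 111.96211084909022 sp [69.57126655 46.03148947]
head 113.0929711623066 sp [70.30421249 44.73599045]
mid [[537.4  57.5 157. ]
 [564.4  -7.  157. ]
 [581.6 -49.  157. ]]
wing ((517.7321166992188, 118.72203063964844), (55.94749450683594, 17.85491943359375), 15.280342102050781)
175 [83, 72, 66, 60, 55, 54, 52, 79, 154, 225, 236, 238, 238, 235, 237, 238, 236, 236, 237, 238, 238, 239, 212, 151, 103, 102, 143, 193, 219, 226, 233, 237, 238, 239, 237, 235, 237, 236, 238, 238, 238, 237, 238, 238, 238, 239, 238, 238, 240, 241, 240, 240, 239, 237, 240, 240, 240, 239, 237, 239, 239, 237, 238, 238, 237, 235, 235, 236, 226, 225, 236, 238, 240, 239, 239, 239, 237, 237, 239, 240, 242, 241, 234, 182, 132, 110, 106, 102, 104, 103, 98, 110, 129, 119, 92, 111, 127, 130, 134, 130]
190 [132, 134, 135, 146, 146, 135, 119, 93, 84, 119, 198, 231, 217, 189, 156, 174, 216, 236, 239, 239, 237, 239, 236, 233, 173, 118, 105, 132, 183, 215, 222, 2
[... 909 characters left out ...]
 218, 217, 217, 216, 217, 218, 218, 217, 221, 218, 217, 216, 220, 217, 218, 203, 173, 146, 140, 151, 159, 161, 159, 154, 154, 155, 160, 156, 160, 157, 164, 156, 160, 163, 165, 165, 165, 162]
118 [236, 237, 236, 230, 219, 209, 217, 213, 212, 214, 214, 215, 213, 215, 214, 216, 215, 214, 213, 214, 212, 218, 217, 214, 215, 215, 216, 213, 191, 160, 152, 158, 162, 164, 158, 159, 162, 158, 158, 157, 159, 154, 154, 155, 162, 160, 156, 161, 156, 161]
124 [172, 222, 236, 239, 237, 226, 220, 217, 218, 217, 218, 218, 221, 218, 216, 215, 215, 216, 216, 216, 221, 215, 217, 217, 214, 217, 219, 216, 201, 174, 162, 157, 160, 162, 158, 157, 159, 158, 156, 151, 151, 150, 150, 154, 152, 156, 160, 159, 159, 161]
```

```bash
cat >> h.py <<'E'
HS=112.6; O=np.array([564.5,-7,0]); _c,_s=np.cos(np.radians(HS)),np.sin(np.radians(HS))
def stand(p): p=np.atleast_2d(p)-O; return np.c_[p[:,0]*_s-p[:,1]*_c, p[:,0]*_c+p[:,1]*_s, p[:,2]]   # x=(s,-c), y=(c,s)
def world(q): q=np.atleast_2d(q).astype(float); return O+np.c_[q[:,0]*_s+q[:,1]*_c, -q[:,0]*_c+q[:,1]*_s, q[:,2]]
E
python3 - <<'E'
from m import *
p=lambda l,z:print(stand(onz(C,l,z)).round(1).tolist())
print(stand(L).round(1).tolist(),stand(Rr).round(1).tolist())
print("front edge");p([[112,233],[118,233.4],[124,233.8]],141)
print("right outer");p([[163,175],[163.3,190],[163.5,205]],157)
print("left outer (157)");p([[88,175],[89.7,190]],157)
# lip inner corner / lip start & far end: gradient rows
m=np.zeros(g.shape,bool); m[60:250,20:110]=0
for r in (120,135,150): print(r,g[r,55:180].round().astype(int).tolist())
for c in (90,95,150,158): print(c,g[60:100,c].round().astype(int).tolist(),g[195:240,c].round().astype(int).tolist())
E
```

```text
[[-38.1, 69.8, 157.0], [-38.8, 0.2, 157.0], [-39.4, -45.8, 157.0]] [[37.7, 70.1, 157.0], [38.7, -0.2, 157.0], [38.7, -44.9, 157.0]]
front edge
[[-28.2, -105.7, 141.0], [-20.3, -105.5, 141.0], [-12.4, -105.4, 141.0]]
right outer
[[45.5, -15.5, 157.0], [45.7, -34.0, 157.0], [45.7, -53.3, 157.0]]
left outer (157)
[[-42.7, -23.7, 157.0], [-42.4, -42.3, 157.0]]
120 [162, 156, 133, 108, 106, 104, 110, 101, 97, 87, 81, 67, 64, 91, 136, 157, 163, 157, 142, 131, 141, 141, 130, 129, 123, 114, 92, 97, 122, 136, 137, 136, 138, 139, 140, 142, 137, 143, 143, 144, 140, 141, 127, 93, 75, 84, 103, 105, 111, 106, 109, 123, 131, 145, 147, 146, 139, 117, 97, 73, 69, 91, 123, 142, 147, 147, 145, 149, 150, 151, 148, 147, 147, 147, 142, 145, 144, 148, 149, 151, 151, 151, 150, 145, 146, 142, 144, 148, 147, 143, 143, 137, 135, 138, 140, 145, 140, 143, 144, 145, 146, 147, 147, 144, 145, 144, 131, 103, 74, 70, 73, 66, 66, 63, 67, 64, 66, 73, 66, 51, 56, 67, 67, 71, 67]
135 [157, 157, 159, 148, 127, 110, 107, 107, 105, 101, 99, 90, 79, 67, 58, 102, 141, 152, 157, 160, 162, 162, 156, 158, 155, 159, 157, 158, 160
[... 2070 characters left out ...]
50, 142, 137, 140, 139, 139, 142, 143, 143, 139, 142] [228, 229, 225, 225, 232, 233, 231, 225, 230, 230, 228, 229, 227, 227, 231, 235, 239, 236, 227, 217, 215, 215, 221, 215, 218, 218, 218, 218, 217, 217, 215, 217, 216, 216, 215, 215, 215, 215, 214, 214, 216, 215, 211, 210, 211]
158 [114, 132, 135, 134, 132, 134, 131, 131, 130, 134, 133, 129, 132, 134, 132, 133, 135, 118, 98, 86, 90, 136, 205, 239, 237, 234, 234, 234, 236, 237, 235, 238, 236, 236, 237, 224, 176, 129, 99, 96] [176, 91, 66, 85, 83, 90, 145, 213, 237, 240, 236, 239, 239, 238, 238, 236, 230, 236, 238, 238, 235, 229, 218, 214, 213, 214, 213, 210, 212, 213, 215, 216, 212, 216, 215, 215, 216, 214, 216, 216, 215, 198, 164, 148, 150]
```

```bash
python3 - <<'E'
from h import *
print(world([[.7,-168,0],[.7,0,0],[0,138,0]]).round(1))
plan(np.r_[world([[.7,-168,0]])[0][:2],200],down(HS))
E
```

```text
[[ 629.7 -161.8    0. ]
 [ 565.1   -6.7    0. ]
 [ 511.5  120.4    0. ]]
turn [0.    0.005 0.896] shift [-0.8106 -0.7873  0.7375] rows>= 0.9 6.7
```

Emit:
apply_moves --deltas '[[[-0.04, -0.04, 0, 0, 0, 0.3], [-0.1, -0.1, 0, 0, 0, 0.6], [-0.13, -0.127, 0, 0, 0, 0], [-0.14, -0.13, 0, 0, 0, 0], [-0.14, -0.13, 0, 0, 0, 0], [-0.13, -0.13, 0.03, 0, 0, 0], [-0.09, -0.09, 0.09, 0, 0, 0], [-0.04, -0.04, 0.14, 0, 0, 0], [0, 0, 0.16, 0, 0, 0], [0, 0, 0.14, 0, 0, 0], [0, 0, 0.08, 0, 0, 0], [0, 0, 0.03, 0, 0, 0]]]'

```text
time: 8.68
tcp_pos: [629.7, -163.3, 209.7]
eef_rot: [-0.003, 0.556, 0.832, -0.002]
force: [-0.8, 0.4, -7.0]
gripper_width: 0.152
finger_force: 61.1
```

Emit:
apply_moves --deltas '[[[0, 0, 0, 0, 0, 0], [0, 0, 0, 0, 0, 0], [0, 0, 0, 0, 0, 0], [0, 0, 0, 0, 0, 0], [0, 0, 0, 0, 0, 0], [0, 0, 0, 0, 0, 0]]]'

```text
time: 9.18
tcp_pos: [633.1, -162.1, 214.3]
eef_rot: [0.001, 0.555, 0.832, 0.0]
force: [-0.5, -0.3, -5.6]
gripper_width: 0.151
finger_force: 61.0
```

```bash
cat >> h.py <<'E'
def st():
    T=tool_pose(); o=get_obs(); x=T[:3,0]; print("stand",stand(T[:3,3])[0].round(2),"head",np.degrees(np.arctan2(x[1],x[0])).round(2),"tilt z",T[:2,2].round(4),"F",o["force"].round(2),"M",o["moment"].round(2),"t",o["time"],"w",o["gripper_width"]); return T
E
python3 - <<'E'
from h import *
T=st(); im=capture("wrist"); np.save("T5.npy",T); cv2.imwrite("pics/w5.png",im[:,:,::-1])
a=capture("scene"); cv2.imwrite("pics/w5s.png",cv2.resize(a[130:260,140:340,::-1],(800,520),interpolation=cv2.INTER_CUBIC))
plan(np.r_[world([[.7,-168,0]])[0][:2],190],down(HS))
E
```

```text
stand [   3.76 -169.55  214.3 ] head 112.64 tilt z [ 0.0016 -0.0006] F [-0.5 -0.3 -5.6] M [-0.   -0.02  0.  ] t 9.1833 w 0.15145121158581526
turn [0.005 0.006 0.007] shift [ 0.0074 -0.0137  0.1189] rows>= 0.0 0.6
```

View pics/w5.png

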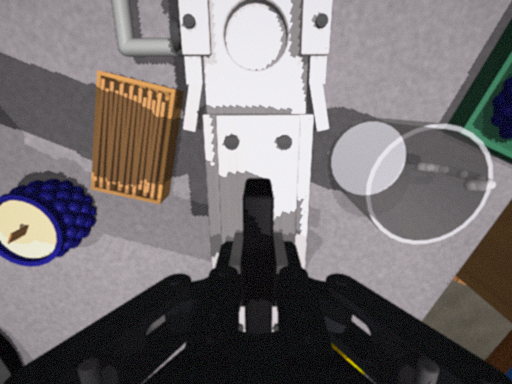

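The view shows the cover's front edge at row 113, between the splayed guides (u 187–328). The lip screws at u 189 and 321 put the mould's centre at u=255 against the tool at 258, so I'll shift about 2 mm to −x.

Emit:
apply_moves --deltas '[[[0.002, -0.005, 0.03, 0, 0, 0], [0.002, -0.005, 0.05, 0, 0, 0], [0, 0, 0.03, 0, 0, 0], [0, 0, 0.01, 0, 0, 0], [0, 0, 0, 0, 0, 0], [0, 0, 0, 0, 0, 0], [0, 0, 0, 0, 0, 0], [0, 0, 0, 0, 0, 0]]]'

```text
time: 9.95
tcp_pos: [630.7, -162.1, 189.5]
eef_rot: [0.0, 0.555, 0.832, 0.0]
force: [0.3, 0.4, -5.8]
gripper_width: 0.148
finger_force: 61.2
```

Emit:
apply_moves --deltas '[[[0, 0, 0.005, 0, 0, 0], [0, 0, 0.005, 0, 0, 0], [0, 0, 0, 0, 0, 0], [0, 0, 0, 0, 0, 0]]]'

```text
time: 10.28
tcp_pos: [630.8, -162.2, 187.8]
eef_rot: [0.0, 0.555, 0.832, 0.0]
force: [0.4, 0.7, -3.7]
gripper_width: 0.153
finger_force: 61.6
```

```bash
python3 - <<'E'
from h import *
st()
E
```

```text
stand [   1.55 -168.72  187.77] head 112.64 tilt z [ 0.0008 -0.0003] F [ 0.41  0.67 -3.71] M [ 0.06  0.14 -0.  ] t 10.2833 w 0.15303942746405236
```

Emit:
apply_moves --deltas '[[[0.02, 0, 0, 0, 0, 0], [0.04, 0, 0, 0, 0, 0], [0.05, 0, 0, 0, 0, 0], [0.05, 0, 0, 0, 0, 0], [0.05, 0, 0, 0, 0, 0], [0.03, 0, 0, 0, 0, 0], [0.01, 0, 0, 0, 0, 0], [0, 0, 0, 0, 0, 0], [0, 0, 0, 0, 0, 0]]]'

```text
time: 11.03
tcp_pos: [611.1, -114.2, 187.7]
eef_rot: [-0.001, 0.554, 0.832, 0.001]
force: [-0.8, 2.6, 2.7]
gripper_width: 0.155
finger_force: 62.3
```

```bash
python3 - <<'E'
from h import *
st()
E
```

```text
stand [   1.82 -116.86  187.75] head 112.69 tilt z [-0.0004  0.0021] F [-0.8   2.57  2.74] M [0.59 0.35 0.07] t 11.0333 w 0.1545795735521178
```

Emit:
apply_moves --deltas '[[[0.03, 0, 0, 0, 0, 0], [0.05, 0, 0, 0, 0, 0], [0.06, 0, 0, 0, 0, 0], [0.07, 0, 0, 0, 0, 0], [0.07, 0, 0, 0, 0, 0], [0.07, 0, 0, 0, 0, 0], [0.06, 0, 0, 0, 0, 0], [0.04, 0, 0, 0, 0, 0], [0.02, 0, 0, 0, 0, 0], [0.01, 0, 0, 0, 0, 0], [0, 0, 0, 0, 0, 0], [0, 0, 0, 0, 0, 0]]]'

```text
time: 12.03
tcp_pos: [574.5, -27.4, 187.8]
eef_rot: [0.0, 0.555, 0.832, 0.0]
force: [0.1, -2.9, 4.7]
gripper_width: 0.156
finger_force: 62.9
```

```bash
python3 - <<'E'
from h import *
st()
E
```

```text
stand [  1.42 -22.67 187.75] head 112.63 tilt z [ 0.0005 -0.0001] F [ 0.13 -2.93  4.73] M [-0.67 -0.02  0.14] t 12.0333 w 0.15608685567837666
```

Sliding freely; now to the stop.

Emit:
apply_moves --deltas '[[[0.02, 0, 0, 0, 0, 0], [0.025, 0, 0, 0, 0, 0], [0.025, 0, 0, 0, 0, 0], [0.02, 0, 0, 0, 0, 0], [0.015, 0, 0, 0, 0, 0], [0.01, 0, 0, 0, 0, 0], [0.01, 0, 0, 0, 0, 0], [0.01, 0, 0, 0, 0, 0], [0, 0, 0, 0, 0, 0], [0, 0, 0, 0, 0, 0]]]'

```text
time: 12.87
tcp_pos: [565.3, -5.3, 187.8]
eef_rot: [0.002, 0.555, 0.832, -0.0]
force: [3.7, -7.5, 4.0]
gripper_width: 0.155
finger_force: 62.6
```

```bash
python3 - <<'E'
from h import *
st()
E
```

```text
stand [  1.41   1.24 187.8 ] head 112.51 tilt z [ 0.0028 -0.003 ] F [ 3.72 -7.54  3.98] M [-1.37 -0.54  0.15] t 12.8667 w 0.15537658525804224
```

Emit:
apply_moves --deltas '[[[0.01, 0, 0, 0, 0, 0], [0.01, 0, 0, 0, 0, 0], [0.005, 0, 0, 0, 0, 0], [0, 0, 0, 0, 0, 0], [0, 0, 0, 0, 0, 0], [0, 0, 0, 0, 0, 0]]]'

```text
time: 13.37
tcp_pos: [565.1, -5.1, 188.4]
eef_rot: [0.005, 0.557, 0.831, -0.002]
force: [6.0, -14.5, 4.9]
gripper_width: 0.157
finger_force: 62.7
```

```bash
python3 - <<'E'
from h import *
T=st(); im=capture("wrist"); np.save("T6.npy",T); cv2.imwrite("pics/w6.png",im[:,:,::-1])
E
```

```text
stand [  1.28   1.58 188.37] head 112.36 tilt z [ 0.0062 -0.0085] F [  6.   -14.52   4.94] M [-2.84 -1.11  0.16] t 13.3667 w 0.15737621345473965
```

View pics/w6.png

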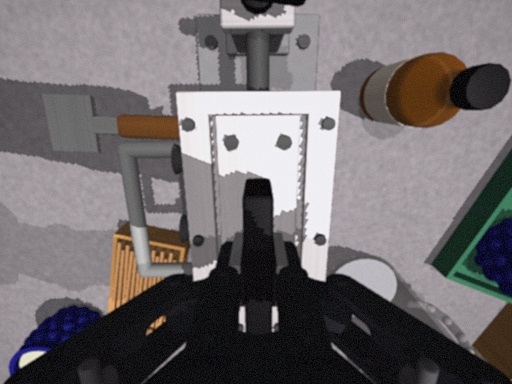

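The cover sits under the lips with its front edge at row 115, against the end-stop block. Pushing harder raised the force to 15 N with almost no travel, so it is home. Next I release and check the bar, which runs from about (130,150) to (140,270).

Emit:
apply_moves --deltas '[[[-0.01, 0, 0, 0, 0, 0], [-0.01, 0, 0, 0, 0, 0], [-0.003, 0, 0, 0, 0, 0], [0, 0, 0, 0, 0, 0]]]'

```text
time: 13.75
tcp_pos: [565.3, -5.4, 187.8]
eef_rot: [0.002, 0.556, 0.831, -0.001]
force: [4.2, -8.6, 4.1]
gripper_width: 0.152
finger_force: 62.7
```

Emit:
apply_moves --deltas '[[[0, 0, 0, 0, 0, 0], [0, 0, 0, 0, 0, 0], [0, 0, 0, 0, 0, 0], [0, 0, 0, 0, 0, 0], [0, 0, -0.05, 0, 0, 0], [0, 0, -0.1, 0, 0, 0], [0, 0, -0.1, 0, 0, 0], [0, 0, -0.03, 0, 0, 0], [0, 0, 0, 0, 0, 0], [0, 0, 0, 0, 0, 0], [0, 0, 0, 0, 0, 0]]]' --grip 0.38

```text
time: 14.67
tcp_pos: [562.9, -2.2, 242.2]
eef_rot: [-0.001, 0.554, 0.832, -0.001]
force: [0.7, -0.1, -0.1]
gripper_width: 0.38
finger_force: 0.0
```

```bash
python3 - <<'E'
from h import *
T=st(); im=capture("wrist"); np.save("T7.npy",T); cv2.imwrite("pics/w7.png",im[:,:,::-1]); C=cam("wrist",T)
g=im.mean(axis=2)
# predicted bar & cover
print("bar ends px",proj(C,world([[-93.5,-50,114],[-93.5,0,114],[-93.5,50,114]])).round(1))
uc=proj(C,world([[-93.5,10,114]]))[0].astype(int); 
for r in (uc[1]-20,uc[1],uc[1]+20): print(r,uc[0]-25,g[r,uc[0]-25:uc[0]+25].astype(int).tolist())
u=proj(C,world([[0,0,199]]))[0].astype(int); print("rib px",u)
m=np.zeros(g.shape,bool); m[max(0,u[1]-90):u[1]+10,u[0]-25:u[0]+25]=black(im,60)[max(0,u[1]-90):u[1]+10,u[0]-25:u[0]+25]
for b in blobs(im,m,100): w=stand(onz(C,np.argwhere(b[2])[:,::-1],199)); print("rib x/y range",w.min(0).round(1),w.max(0).round(1))
# front of cover / stop
c=proj(C,world([[0,75,150]]))[0].astype(int); print(c,g[c[1]-12:c[1]+25,c[0]].astype(int).tolist())
plan(np.r_[world([[-93.5,0,0]])[0][:2],235],down(HS))
E
```

```text
stand [  0.39   5.09 242.18] head 112.65 tilt z [-0.002  -0.0001] F [ 0.72 -0.08 -0.06] M [-0.05  0.02  0.02] t 14.6667 w 0.3799511496603307
bar ends px [[167.4 242.8]
 [162.3 196.4]
 [156.5 144.5]]
166 136 [167, 166, 162, 170, 173, 173, 167, 164, 162, 163, 164, 166, 171, 172, 170, 151, 120, 107, 110, 115, 113, 116, 115, 110, 102, 97, 89, 81, 73, 82, 95, 100, 93, 101, 102, 96, 100, 96, 106, 103, 99, 100, 104, 97, 97, 98, 94, 94, 103, 99]
186 136 [166, 163, 166, 168, 165, 165, 167, 163, 164, 165, 168, 164, 166, 165, 171, 172, 172, 167, 139, 107, 105, 112, 113, 114, 115, 112, 107, 102, 91, 82, 70, 72, 101, 136, 165, 169, 163, 162, 161, 166, 171, 177, 175, 173, 172, 171, 165, 171, 175, 174]
206 136 [170, 170, 167, 162, 162, 164, 164, 162, 164, 168, 162, 165, 167, 160, 164, 165, 167, 162, 165, 162, 147, 146, 164, 161, 155, 148, 172, 204, 196, 184, 172, 151, 125, 120, 139, 156, 169, 166, 163, 169, 167, 164, 168, 168, 169, 168, 168, 173, 171, 166]
rib px [258 235]
rib x/y range [ -5.8  -6.3 199. ] [  7.3  47.6 199. ]
[258 117] [243, 244, 244, 244, 243, 245, 244, 243, 243, 244, 245, 244, 221, 157, 204, 245, 246, 245, 244, 243, 243, 243, 242, 244, 244, 245, 243, 245, 244, 243, 244, 243, 244, 244, 244, 244, 243]
turn [-0.021 -0.008  0.008] shift [-0.0254 -0.4691  0.035 ] rows>= 0.0 2.4
```

Emit:
apply_moves --deltas '[[[-0.005, -0.08, 0, 0, 0, 0], [-0.01, -0.16, 0, 0, 0, 0], [-0.01, -0.15, 0, 0, 0, 0], [0, -0.08, 0, 0, 0, 0], [0, 0, 0.06, 0, 0, 0], [0, 0, 0.14, 0, 0, 0], [0, 0, 0.16, 0, 0, 0], [0, 0, 0.14, 0, 0, 0], [0, 0, 0.08, 0, 0, 0], [0, 0, 0.03, 0, 0, 0], [0, 0, 0, 0, 0, 0], [0, 0, 0, 0, 0, 0]]]' --grip 0.42

```text
time: 15.72
tcp_pos: [477.8, -43.2, 121.0]
eef_rot: [-0.001, 0.555, 0.832, -0.001]
force: [-2.5, -1.4, 1.1]
gripper_width: 0.418
finger_force: 0.0
```

Emit:
apply_moves --deltas '[[[0, 0, 0.01, 0, 0, 0], [0, 0, 0.005, 0, 0, 0], [0, 0, 0, 0, 0, 0], [0, 0, 0, 0, 0, 0]]]'

```text
time: 16.05
tcp_pos: [477.7, -44.0, 119.2]
eef_rot: [-0.0, 0.555, 0.832, -0.002]
force: [-6.2, -2.3, 3.7]
gripper_width: 0.42
finger_force: 0.0
```

```bash
python3 - <<'E'
from h import *
st()
E
```

```text
stand [-94.39  -0.79 119.24] head 112.58 tilt z [-0.0022 -0.0024] F [-6.19 -2.32  3.72] M [-0.27  0.89 -0.07] t 16.05 w 0.41999619193081494
```

Contact on the inner finger; narrow the opening.

Emit:
apply_moves --deltas '[[[0, 0, -0.01, 0, 0, 0], [0, 0, 0, 0, 0, 0], [0, 0, 0, 0, 0, 0], [0, 0, 0, 0, 0, 0], [0, 0, 0, 0, 0, 0]]]' --grip 0.28

```text
time: 16.47
tcp_pos: [479.4, -42.8, 120.7]
eef_rot: [0.001, 0.554, 0.832, 0.0]
force: [-0.2, 0.3, -0.2]
gripper_width: 0.277
finger_force: 0.0
```

```bash
python3 - <<'E'
from h import *
st()
E
```

```text
stand [-92.28  -0.35 120.69] head 112.65 tilt z [ 0.0012 -0.0001] F [-0.24  0.32 -0.17] M [ 0.07 -0.05 -0.07] t 16.4667 w 0.27720787674088376
```

Emit:
apply_moves --deltas '[[[0, -0.005, 0.015, 0, 0, 0], [0, 0, 0.015, 0, 0, 0], [0, 0, 0, 0, 0, 0], [0, 0, 0, 0, 0, 0], [0, 0, 0, 0, 0, 0]]]'

```text
time: 16.88
tcp_pos: [477.9, -43.2, 114.1]
eef_rot: [-0.0, 0.554, 0.832, -0.0]
force: [-0.5, -0.3, -0.4]
gripper_width: 0.277
finger_force: 0.0
```

Emit:
apply_moves --deltas '[[[0, 0, 0, 0, 0, 0], [0, 0, 0, 0, 0, 0], [0, 0, 0, 0, 0, 0], [0, 0, 0, 0, 0, 0], [0, 0, 0, 0, 0, 0], [0, 0, 0, 0, 0, 0]]]' --grip 0

```text
time: 17.38
tcp_pos: [478.6, -43.0, 114.5]
eef_rot: [0.001, 0.554, 0.832, 0.001]
force: [2.3, 1.7, -1.9]
gripper_width: 0.115
finger_force: 58.4
```

```bash
python3 - <<'E'
from h import *
T=st(); p=stand(T[:3,3])[0]
# arc rows: tool turns with 50% of bed angle
xa=p[0]+95.; th=np.linspace(0,1.2,13)
for t in th[::2]: print(round(t,2),(xa-95*np.cos(t)+9*np.sin(t)).round(1),(105+95*np.sin(t)+9*np.cos(t)).round(1))
E
```

```text
stand [-93.15  -0.26 114.48] head 112.66 tilt z [0.0015 0.0003] F [ 2.34  1.7  -1.92] M [ 0.24 -0.54  0.05] t 17.3833 w 0.1153795688073134
0.0 -93.2 114.0
0.2 -89.5 132.7
0.4 -82.1 150.3
0.6 -71.5 166.1
0.8 -57.9 179.4
1.0 -41.9 189.8
1.2 -24.2 196.8
```

Emit:
apply_moves --deltas '[[[0, 0.003, -0.024, 0, 0, 0], [0, 0.004, -0.023, 0, 0, 0], [0, 0.006, -0.023, 0, 0, 0], [0, 0.006, -0.023, 0, 0, 0], [0, 0.016, -0.045, 0, 0, 0], [0, 0.02, -0.043, 0, 0, 0], [0, 0.025, -0.041, 0, 0, 0], [0, 0, 0, 0, 0, 0], [0, 0, 0, 0, 0, 0]]]'

```text
time: 18.13
tcp_pos: [492.0, -37.4, 159.1]
eef_rot: [-0.001, 0.555, 0.832, -0.001]
force: [-1.2, 0.1, 2.8]
gripper_width: 0.115
finger_force: 60.0
```

```bash
python3 - <<'E'
from h import *
st()
E
```

```text
stand [-78.64  -0.22 159.09] head 112.64 tilt z [-0.0021 -0.0011] F [-1.24  0.13  2.76] M [-0.26  0.72  0.01] t 18.1333 w 0.11455199417854443
```

Emit:
apply_moves --deltas '[[[0, 0.028, -0.038, 0, 0, 0], [0, 0.032, -0.035, 0, 0, 0], [0, 0.036, -0.032, 0, 0, 0], [0, 0.039, -0.028, 0, 0, 0], [0, 0.041, -0.024, 0, 0, 0], [0, 0.043, -0.02, 0, 0, 0], [0, 0.023, -0.008, 0, 0, 0], [0, 0.022, -0.007, 0, 0, 0], [0, 0, 0, 0, 0, 0], [0, 0, 0, 0, 0, 0], [0, 0, 0, 0, 0, 0]]]'

```text
time: 19.05
tcp_pos: [542.2, -16.3, 201.1]
eef_rot: [0.001, 0.555, 0.832, -0.0]
force: [-6.9, -2.0, 16.2]
gripper_width: 0.114
finger_force: 64.2
```

```bash
python3 - <<'E'
from h import *
st()
E
```

```text
stand [-2.4140e+01 -8.0000e-02  2.0108e+02] head 112.62 tilt z [ 0.0013 -0.0014] F [-6.94 -1.96 16.17] M [-0.29  1.73  0.08] t 19.05 w 0.11372807030659605
```

Emit:
apply_moves --deltas '[[[0, 0.012, 0.005, 0, 0, 0], [0, 0.012, 0.005, 0, 0, 0], [0, 0, 0, 0, 0, 0], [0, 0, 0, 0, 0, 0], [0, 0, 0, 0, 0, 0]]]'

```text
time: 19.47
tcp_pos: [542.4, -16.3, 200.9]
eef_rot: [-0.002, 0.555, 0.832, -0.005]
force: [-23.0, -4.5, 36.8]
gripper_width: 0.113
finger_force: 66.6
```

```bash
python3 - <<'E'
from h import *
st()
for n in ("scene","side"):
    a=capture(n); cv2.imwrite(f"pics/{n}8.png",a[:,:,::-1])
a=cv2.imread("pics/side8.png")[130:270,190:340]; b=cv2.imread("pics/scene8.png")[130:270,190:340]
cv2.imwrite("pics/b8.png",cv2.resize(np.hstack([a,b]),(800,373),interpolation=cv2.INTER_CUBIC))
E
```

```text
stand [-2.3950e+01 -1.1000e-01  2.0092e+02] head 112.54 tilt z [-0.0092 -0.0063] F [-22.96  -4.47  36.78] M [-0.98  5.11  0.01] t 19.4667 w 0.1131345112797743
```

View pics/b8.png

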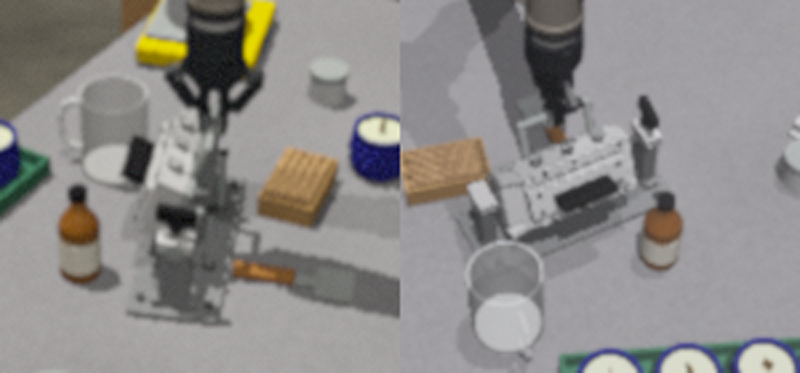

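The bed is up: the face and rib look to +x, the funnels point up, and the cover is still in place. It no longer moves while the force rises, so it is at the stop. I'll unload and release.

Emit:
apply_moves --deltas '[[[0, -0.012, -0.008, 0, 0, 0], [0, -0.012, -0.008, 0, 0, 0], [0, 0, 0, 0, 0, 0], [0, 0, 0, 0, 0, 0]]]'

```text
time: 19.9
tcp_pos: [542.2, -16.4, 201.1]
eef_rot: [0.001, 0.555, 0.832, 0.0]
force: [-5.4, -0.5, 11.6]
gripper_width: 0.114
finger_force: 63.9
```

```bash
python3 - <<'E'
from h import *
st()
E
```

```text
stand [-2.4160e+01 -9.0000e-02  2.0112e+02] head 112.62 tilt z [ 0.0016 -0.0008] F [-5.38 -0.51 11.59] M [-0.17  1.41  0.  ] t 19.9 w 0.11415053368618074
```

Emit:
apply_moves --deltas '[[[0, 0, 0, 0, 0, 0], [0, 0, 0, 0, 0, 0], [0, 0, 0, 0, 0, 0], [0, 0, 0, 0, 0, 0], [0, 0, -0.04, 0, 0, 0], [0, 0, -0.08, 0, 0, 0], [0, 0, -0.1, 0, 0, 0], [0, 0, -0.08, 0, 0, 0], [0, 0, -0.03, 0, 0, 0], [0, 0, 0, 0, 0, 0], [0, 0, 0, 0, 0, 0], [0, 0, 0, 0, 0, 0]]]' --grip 0.26

```text
time: 20.9
tcp_pos: [540.8, -16.9, 263.2]
eef_rot: [-0.001, 0.555, 0.832, -0.001]
force: [-0.3, -0.7, 0.5]
gripper_width: 0.255
finger_force: 0.0
```

```bash
python3 - <<'E'
from h import *
T=st(); im=capture("wrist"); np.save("T9.npy",T); cv2.imwrite("pics/w9.png",im[:,:,::-1]); C=cam("wrist",T)
u=proj(C,world([[1.5,138,166]]))[0]; print(u)
m=black(im,60); x,y=u.astype(int); mm=np.zeros_like(m); y0=max(0,y-45); mm[y0:y+45,x-60:x+60]=m[y0:y+45,x-60:x+60]
for b in blobs(im,mm,80):
    w=onz(C,np.argwhere(b[2])[:,::-1],166); r=cv2.minAreaRect(w[:,:2].astype(np.float32)); print(b[0],r,stand([*r[0],166]))
cv2.imwrite("pics/w9b.png",im[0:300,:,::-1])
E
```

```text
stand [-2.573e+01 -5.000e-02  2.632e+02] head 112.64 tilt z [-0.002  -0.0001] F [-0.31 -0.73  0.47] M [ 0.02 -0.01  0.02] t 20.9 w 0.2553347662718123
[297.92246851  17.0379899 ]
[ 261    5   71   37 1597] ((513.222900390625, 115.47386169433594), (49.43133544921875, 20.86148452758789), 15.31598949432373) [[ -0.27341007 132.77466998 166.        ]]
[265  54  17   8 109] ((507.023193359375, 90.41563415527344), (11.745255470275879, 4.631040096282959), 24.081632614135742) [[-15.62680258 112.02317671 166.        ]]
```

View pics/w9b.png

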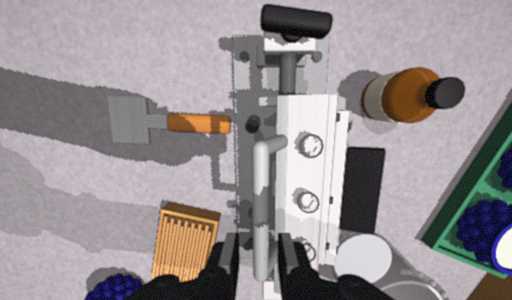

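The bed stays up by itself with the funnels upward, and the cover shows black on the +x side. The knob wing runs from (262,12) to (331,25). I'll move above the knob and turn to pinch across the wing.

Emit:
apply_moves --deltas '[[[0.07, 0.014, 0, 0, 0, 0], [0.15, 0.03, 0, 0, 0, 0], [0.17, 0.034, 0, 0, 0, 0], [0.15, 0.03, 0, 0, 0, 0], [0.1, 0.02, 0, 0, 0, 0], [0.05, 0.008, 0, 0, 0, -0.5], [0, 0, 0, 0, 0, -1], [0, 0, 0, 0, 0, -1], [0, 0, 0, 0, 0, -1], [0, 0, 0, 0, 0, -1], [0, 0, 0, 0, 0, -1], [0, 0, 0, 0, 0, -1]]]' --grip 0.4

```text
time: 21.95
tcp_pos: [512.9, 120.8, 263.2]
eef_rot: [-0.001, 0.242, 0.97, -0.0]
force: [0.2, 1.0, -0.7]
gripper_width: 0.399
finger_force: 0.0
```

Emit:
apply_moves --deltas '[[[0, 0, 0, 0, 0, -1], [0, 0, 0, 0, 0, -1], [0, 0, 0, 0, 0, -1], [0, 0, 0, 0, 0, -1], [0, 0, 0, 0, 0, -1], [0, 0, 0, 0, 0, -1], [0, 0, 0, 0, 0, -0.9], [0, 0, 0, 0, 0, -0.3], [0, 0, 0, 0, 0, 0], [0, 0, 0, 0, 0, 0], [0, 0, 0, 0, 0, 0], [0, 0, 0, 0, 0, 0]]]'

```text
time: 22.95
tcp_pos: [513.3, 121.0, 264.0]
eef_rot: [-0.0, -0.129, 0.992, -0.0]
force: [-0.6, -0.2, 0.1]
gripper_width: 0.399
finger_force: 0.0
```

```bash
python3 - <<'E'
from h import *
T=st(); im=capture("wrist"); np.save("T10.npy",T); cv2.imwrite("pics/w10.png",im[:,:,::-1]); C=cam("wrist",T); print(T.round(3),get_obs()["joint_positions"].round(2))
u=proj(C,world([[1.5,138,166]]))[0]; print(u)
m=black(im,60); x,y=u.astype(int); mm=np.zeros_like(m); y0=max(0,y-70); mm[y0:y+60,x-45:x+45]=m[y0:y+60,x-45:x+45]
for b in blobs(im,mm,80):
    w=onz(C,np.argwhere(b[2])[:,::-1],166); r=cv2.minAreaRect(w[:,:2].astype(np.float32)); print(b[0],r,stand([*r[0],166]))
g=im.max(axis=2)
for r in range(y-30,y+40,8): print(r,g[r,x-25:x+25].tolist())
E
```

```text
stand [  1.92 137.84 264.01] head -165.19 tilt z [-0.0004 -0.0002] F [-0.58 -0.24  0.11] M [-0.02 -0.01  0.06] t 22.95 w 0.3990285439434219
[[-9.67000e-01 -2.56000e-01 -0.00000e+00  5.13300e+02]
 [-2.56000e-01  9.67000e-01 -0.00000e+00  1.20995e+02]
 [ 0.00000e+00 -0.00000e+00 -1.00000e+00  2.64013e+02]
 [ 0.00000e+00  0.00000e+00  0.00000e+00  1.00000e+00]] [ 0.49  0.27 -0.95  1.79  0.23  1.2   1.3 ]
[258.41608259 202.06980781]
[250 168  18  59 643] ((509.26654052734375, 120.06129455566406), (52.32158660888672, 14.472626686096191), 14.292998313903809) [[ -2.16303292 138.53024546 166.        ]]
[217 234  13  28 220] ((563.593505859375, 101.01625061035156), (27.751277923583984, 11.08297061920166), 12.963464736938477) [[ 40.67325523 100.07006764 166.        ]]
[289 234  11  28 194] ((547.0640258789062, 163.57484436035156), (27.74759292602539, 9.236928939819336), 16.762731552124023) [[ 49.4540454 164.1770024 166.       ]]
172 [174, 169, 169, 166, 173, 170, 172, 167, 165, 164, 188, 231, 249, 251, 250, 253, 255, 237, 117, 24, 20, 17, 26, 32, 34, 30, 27, 32, 24, 25, 19, 20, 65, 160, 243, 2
[... 1300 characters left out ...]
4, 114, 117, 118, 114, 117, 111, 110, 111, 115, 133, 112, 55, 34, 46, 56, 48, 55, 48, 48, 45, 55, 49, 36, 37, 52, 122, 173, 198, 199, 198, 206, 210, 204, 201, 203, 201, 201, 197, 200, 193, 193, 191]
228 [115, 115, 115, 117, 109, 109, 114, 114, 115, 114, 117, 113, 115, 116, 118, 120, 120, 113, 113, 118, 116, 113, 106, 103, 123, 155, 172, 173, 171, 180, 192, 192, 193, 200, 195, 201, 197, 186, 186, 186, 186, 190, 190, 195, 199, 202, 203, 202, 203, 199]
236 [103, 91, 90, 92, 103, 107, 93, 87, 93, 101, 94, 98, 107, 111, 112, 114, 122, 114, 117, 115, 112, 105, 113, 109, 112, 113, 143, 172, 194, 195, 199, 192, 194, 196, 200, 194, 197, 197, 196, 193, 193, 198, 196, 193, 193, 192, 198, 196, 197, 195]
```

```bash
python3 - <<'E'
from h import *
plan([511,120.4,163],down(194.3))
E
```

```text
turn [-0.001 -0.003  0.087] shift [ 1.210e-02 -2.000e-04  5.055e-01] rows>= 0.1 2.5
```

Emit:
apply_moves --deltas '[[[0.006, 0, 0.06, 0, 0, 0.09], [0.006, 0, 0.12, 0, 0, 0], [0, 0, 0.14, 0, 0, 0], [0, 0, 0.1, 0, 0, 0], [0, 0, 0.06, 0, 0, 0], [0, 0, 0.025, 0, 0, 0], [0, 0, 0, 0, 0, 0], [0, 0, 0, 0, 0, 0], [0, 0, 0, 0, 0, 0]]]' --grip 0.4

```text
time: 23.75
tcp_pos: [512.1, 120.9, 164.5]
eef_rot: [0.001, -0.124, 0.992, 0.0]
force: [0.5, 0.2, -0.1]
gripper_width: 0.4
finger_force: 0.0
```

Emit:
apply_moves --deltas '[[[0, 0, 0, 0, 0, 0], [0, 0, 0, 0, 0, 0], [0, 0, 0, 0, 0, 0], [0, 0, 0, 0, 0, 0], [0, 0, 0, 0, 0, 0], [0, 0, 0, 0, 0, 0]]]' --grip 0

```text
time: 24.25
tcp_pos: [511.8, 120.8, 164.5]
eef_rot: [0.001, -0.125, 0.992, -0.0]
force: [-0.8, -0.0, 6.0]
gripper_width: 0.152
finger_force: 59.3
```

```bash
python3 - <<'E'
from h import *
st()
E
```

```text
stand [  0.5  138.25 164.48] head -165.7 tilt z [0.0019 0.0001] F [-0.76 -0.01  6.04] M [-0.05  0.27  0.07] t 24.25 w 0.152366781481317
```

Emit:
apply_moves --deltas '[[[0, 0, -0.005, 0, 0, 0.4], [0, 0, 0, 0, 0, 0.8], [0, 0, 0, 0, 0, 1], [0, 0, 0, 0, 0, 1], [0, 0, 0, 0, 0, 1], [0, 0, 0, 0, 0, 1], [0, 0, 0, 0, 0, 1], [0, 0, 0, 0, 0, 1], [0, 0, 0, 0, 0, 0.8], [0, 0, 0, 0, 0, 0.4], [0, 0, 0, 0, 0, 0], [0, 0, 0, 0, 0, 0]]]'

```text
time: 25.25
tcp_pos: [511.9, 121.5, 164.6]
eef_rot: [0.001, 0.309, 0.951, 0.001]
force: [2.8, 2.7, -2.8]
gripper_width: 0.153
finger_force: 58.9
```

```bash
python3 - <<'E'
from h import *
st()
E
```

```text
stand [  0.82 138.84 164.56] head 143.97 tilt z [0.0022 0.0019] F [ 2.84  2.75 -2.82] M [ 0.69 -0.63 -0.13] t 25.25 w 0.15313030101267655
```

Emit:
apply_moves --deltas '[[[0, 0, 0, 0, 0, 0.5], [0, 0, 0, 0, 0, 0.8], [0, 0, 0, 0, 0, 0.8], [0, 0, 0, 0, 0, 0.6], [0, 0, 0, 0, 0, 0.3], [0, 0, 0, 0, 0, 0], [0, 0, 0, 0, 0, 0]]]'

```text
time: 25.83
tcp_pos: [512.1, 121.7, 164.6]
eef_rot: [0.001, 0.454, 0.891, 0.002]
force: [2.9, 4.5, -3.3]
gripper_width: 0.15
finger_force: 58.8
```

```bash
python3 - <<'E'
from h import *
st()
E
```

```text
stand [  1.09 138.98 164.56] head 125.98 tilt z [0.0026 0.0024] F [ 2.87  4.47 -3.32] M [ 0.74 -0.76 -0.09] t 25.8333 w 0.14978890272380388
```

Emit:
apply_moves --deltas '[[[0, 0, 0, 0, 0, 0.4], [0, 0, 0, 0, 0, 0.5], [0, 0, 0, 0, 0, 0.4], [0, 0, 0, 0, 0, 0.3], [0, 0, 0, 0, 0, 0.2], [0, 0, 0, 0, 0, 0], [0, 0, 0, 0, 0, 0]]]'

```text
time: 26.42
tcp_pos: [512.1, 121.8, 164.7]
eef_rot: [0.001, 0.533, 0.846, 0.001]
force: [4.9, 3.4, -2.1]
gripper_width: 0.148
finger_force: 95.7
```

```bash
python3 - <<'E'
from h import *
st()
E
```

```text
stand [  1.15 139.04 164.69] head 115.61 tilt z [0.0036 0.0003] F [ 4.91  3.37 -2.08] M [ 0.72 -0.79  2.42] t 26.4167 w 0.1477485865905168
```

Emit:
apply_moves --deltas '[[[0, 0, 0, 0, 0, 0], [0, 0, 0, 0, 0, 0], [0, 0, 0, 0, 0, 0], [0, 0, 0, 0, 0, 0], [0, 0, -0.04, 0, 0, 0], [0, 0, -0.1, 0, 0, 0], [0, 0, -0.15, 0, 0, 0], [0, 0, -0.15, 0, 0, 0], [0, 0, -0.1, 0, 0, 0], [0, 0, -0.04, 0, 0, 0], [0, 0, 0, 0, 0, 0], [0, 0, 0, 0, 0, 0]]]' --grip 0.4

```text
time: 27.42
tcp_pos: [510.7, 120.0, 279.8]
eef_rot: [-0.0, 0.537, 0.844, -0.0]
force: [-1.3, 0.9, -1.1]
gripper_width: 0.399
finger_force: 0.0
```

Emit:
apply_moves --deltas '[[[0, 0, 0, 0, 0, 0], [0, 0, 0, 0, 0, 0], [0, 0, 0, 0, 0, 0]]]'

```text
time: 27.67
tcp_pos: [510.4, 120.1, 278.9]
eef_rot: [-0.001, 0.537, 0.844, -0.001]
force: [0.1, -0.1, 0.5]
gripper_width: 0.403
finger_force: 0.0
```

```bash
python3 - <<'E'
from h import *
T=st(); im=capture("wrist"); np.save("T11.npy",T); cv2.imwrite("pics/w11.png",im[:,:,::-1]); C=cam("wrist",T)
u=proj(C,world([[1.5,138,166]]))[0]; x,y=u.astype(int); m=black(im,85); mm=np.zeros_like(m); mm[y-70:y+60,x-30:x+30]=m[y-70:y+60,x-30:x+30]
for b in blobs(im,mm,80):
    w=onz(C,np.argwhere(b[2])[:,::-1],166); print(b[0],cv2.minAreaRect(w[:,:2].astype(np.float32)))
E
```

```text
stand [ -1.09 138.16 278.86] head 115.1 tilt z [-0.0027 -0.0005] F [ 0.08 -0.06  0.5 ] M [ 0.04 -0.03  0.04] t 27.6667 w 0.40341936381632026
[ 231  155   54  101 2685] ((513.9798583984375, 108.8942642211914), (48.785011291503906, 98.57208251953125), 23.385944366455078)
```

View pics/w11.png

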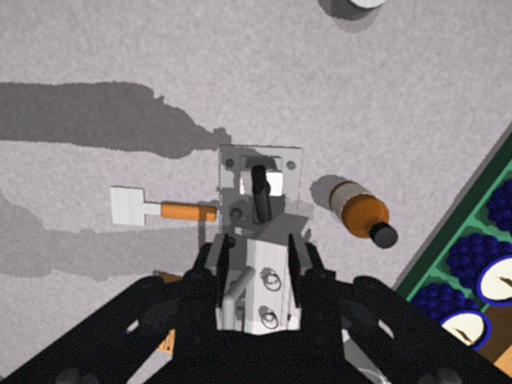

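```bash
python3 - <<'E'
from h import *
T=np.load("T11.npy"); im=cv2.imread("pics/w11.png")[:,:,::-1]; C=cam("wrist",T)
for t in (45,60,75):
    m=black(im,t); mm=np.zeros_like(m); mm[160:226,246:276]=m[160:226,246:276]
    b=max(blobs(im,mm,80),key=lambda q:q[0][4]); w=onz(C,np.argwhere(b[2])[:,::-1],166); r=cv2.minAreaRect(w[:,:2].astype(np.float32)); v=np.linalg.eigh(np.cov(w[:,:2].T))[1][:,1]; print(t,b[0],r,np.degrees(np.arctan2(v[1],v[0]))%180)
E
```

```text
45 [252 165  19  59 591] ((511.2869567871094, 122.29943084716797), (14.27454662322998, 55.78476333618164), 30.309234619140625) 120.09005350708101
60 [251 164  21  61 886] ((511.6666564941406, 122.27532958984375), (17.765295028686523, 57.379886627197266), 25.753936767578125) 119.17028477541544
75 [ 246  160   30   66 1317] ((510.4662170410156, 123.06494903564453), (27.1778564453125, 61.842552185058594), 25.115880966186523) 116.26121067634897
```

The knob reached a hard stop at 2.4 N m against its usual 0.12 N m, with the wing turned about 75°, from 194° to 120°. The bed is still up and the arm is clear.

```bash
python3 -c "
from station import *
print(hand_in())"
```

```text
the job is handed in; nothing more can be done
None
```

I slid the long cover home against the end stop, turned the frame up to its stop with the funnels pointing up, turned the lock knob clockwise to its stop, and handed the job in at about 28 s; the hand-in returned no verdict.

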